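Turn round a row of bound volumes

TASK

The four small volumes have dried in the wooden rack; move them to the empty grey delivery rack in reverse order, so that the leftmost one ends up rightmost and so on (the coloured tickets stay behind and show the order in which they stood). Stand each volume upright, flat on the floor of its own bay and square with the rack, spine or fore-edge to the front as you like. Set each one down gently, without dropping or tipping any.

Things in the scene. Friction and masses are not known exactly. Their poses are not given: they have to be found in the camera images.
- volume_red: loose small book bound in red cloth (cream page edges, four brass-coloured lines across the spine), about 0.18 kg, standing upright on its tail: 75 mm wide (x), 30 mm thick (y), 100 mm tall (z). Origin: centre of its underside; z points up; +x points to the spine, which starts facing away from the robot. It stands in the bay of the drying rack whose ticket has its colour. Rigid.
- ticket_red: fixed red job ticket, a flat chip 34 x 44 x 3 mm, origin at the centre of its underside, on the drying rack's ledge, 80 mm towards the rack's +x from the centre line of the bays, in line with the bay where the red volume starts. It stays there and records the starting order.
- volume_blue: loose small book bound in blue cloth (cream page edges, four brass-coloured lines across the spine), about 0.18 kg, standing upright on its tail: 75 mm wide (x), 30 mm thick (y), 100 mm tall (z). Origin: centre of its underside; z points up; +x points to the spine, which starts facing away from the robot. It stands in the bay of the drying rack whose ticket has its colour. Rigid.
- ticket_blue: fixed blue job ticket, a flat chip 34 x 44 x 3 mm, origin at the centre of its underside, on the drying rack's ledge, 80 mm towards the rack's +x from the centre line of the bays, in line with the bay where the blue volume starts. It stays there and records the starting order.
- volume_green: loose small book bound in green cloth (cream page edges, four brass-coloured lines across the spine), about 0.18 kg, standing upright on its tail: 75 mm wide (x), 30 mm thick (y), 100 mm tall (z). Origin: centre of its underside; z points up; +x points to the spine, which starts facing away from the robot. It stands in the bay of the drying rack whose ticket has its colour. Rigid.
- ticket_green: fixed green job ticket, a flat chip 34 x 44 x 3 mm, origin at the centre of its underside, on the drying rack's ledge, 80 mm towards the rack's +x from the centre line of the bays, in line with the bay where the green volume starts. It stays there and records the starting order.
- volume_yellow: loose small book bound in yellow cloth (cream page edges, four brass-coloured lines across the spine), about 0.18 kg, standing upright on its tail: 75 mm wide (x), 30 mm thick (y), 100 mm tall (z). Origin: centre of its underside; z points up; +x points to the spine, which starts facing away from the robot. It stands in the bay of the drying rack whose ticket has its colour. Rigid.
- ticket_yellow: fixed yellow job ticket, a flat chip 34 x 44 x 3 mm, origin at the centre of its underside, on the drying rack's ledge, 80 mm towards the rack's +x from the centre line of the bays, in line with the bay where the yellow volume starts. It stays there and records the starting order.
- drying_rack: fixed pale wooden rack, full at the start, left or right of the robot's centre line; four bays sized and placed as in the delivery rack (same origin and axes), plus a ledge on its +x side for the tickets: 12 mm high, 48 mm deep, out to x = 103 mm.
- delivery_rack: fixed grey rack, empty at the start, beside the other. Floor 12 mm thick, 280 mm long; bay centres at x = 0, y = -102, -34, +34, +102 mm; each 60 mm wide between 8 mm dividers 30 mm above the floor, 102 mm deep between 5 mm lips 8 mm high. Origin: middle of the row, under the floor. x points away from the robot, y to its left, within 0.2 rad.
Not all that is in view belongs to the job. What is shaped like the volume_yellow but pink is not meant.

How it is judged:
At the end, for the whole second after the job is handed in: Each volume stands in the delivery bay mirroring its start (leftmost to rightmost, and so on): within 16 mm of the bay's centre in x and y, underside within 4 mm of the floor, upright within 0.1 rad, square to the rack within 0.25 rad (either way round), released, at rest (((y of volume_red in the frame of delivery_rack between -0.118 and -0.086 m and y of ticket_red in the frame of drying_rack between 0.082 and 0.122 m) or (y of volume_red in the frame of delivery_rack between -0.05 and -0.018 m and y of ticket_red in the frame of drying_rack between 0.014 and 0.054 m) or (y of volume_red in the frame of delivery_rack between 0.018 and 0.05 m and y of ticket_red in the frame of drying_rack between -0.054 and -0.014 m) or (y of volume_red in the frame of delivery_rack between 0.086 and 0.118 m and y of ticket_red in the frame of drying_rack between -0.122 and -0.082 m)) and x of volume_red in the frame of delivery_rack between -0.016 and 0.016 m and z of volume_red in the frame of delivery_rack between 0.008 and 0.016 m and angle between each of volume_red, volume_blue, volume_green, volume_yellow's own z axis and vertical below 0.1 rad and angle between the x axis of each of volume_red, volume_blue, volume_green, volume_yellow and the x axis of delivery_rack, either way round below 0.25 rad and linear speed of each of volume_red, volume_blue, volume_green, volume_yellow below 0.02 m/s and angular speed of each of volume_red, volume_blue, volume_green, volume_yellow below 0.1 rad/s and ((y of volume_blue in the frame of delivery_rack between -0.118 and -0.086 m and y of ticket_blue in the frame of drying_rack between 0.082 and 0.122 m) or (y of volume_blue in the frame of delivery_rack between -0.05 and -0.018 m and y of ticket_blue in the frame of drying_rack between 0.014 and 0.054 m) or (y of volume_blue in the frame of delivery_rack between 0.018 and 0.05 m and y of ticket_blue in the frame of drying_rack between -0.054 and -0.014 m) or (y of volume_blue in the frame of delivery_rack between 0.086 and 0.118 m and y of ticket_blue in the frame of drying_rack between -0.122 and -0.082 m)) and x of volume_blue in the frame of delivery_rack between -0.016 and 0.016 m and z of volume_blue in the frame of delivery_rack between 0.008 and 0.016 m and ((y of volume_green in the frame of delivery_rack between -0.118 and -0.086 m and y of ticket_green in the frame of drying_rack between 0.082 and 0.122 m) or (y of volume_green in the frame of delivery_rack between -0.05 and -0.018 m and y of ticket_green in the frame of drying_rack between 0.014 and 0.054 m) or (y of volume_green in the frame of delivery_rack between 0.018 and 0.05 m and y of ticket_green in the frame of drying_rack between -0.054 and -0.014 m) or (y of volume_green in the frame of delivery_rack between 0.086 and 0.118 m and y of ticket_green in the frame of drying_rack between -0.122 and -0.082 m)) and x of volume_green in the frame of delivery_rack between -0.016 and 0.016 m and z of volume_green in the frame of delivery_rack between 0.008 and 0.016 m and ((y of volume_yellow in the frame of delivery_rack between -0.118 and -0.086 m and y of ticket_yellow in the frame of drying_rack between 0.082 and 0.122 m) or (y of volume_yellow in the frame of delivery_rack between -0.05 and -0.018 m and y of ticket_yellow in the frame of drying_rack between 0.014 and 0.054 m) or (y of volume_yellow in the frame of delivery_rack between 0.018 and 0.05 m and y of ticket_yellow in the frame of drying_rack between -0.054 and -0.014 m) or (y of volume_yellow in the frame of delivery_rack between 0.086 and 0.118 m and y of ticket_yellow in the frame of drying_rack between -0.122 and -0.082 m)) and x of volume_yellow in the frame of delivery_rack between -0.016 and 0.016 m and z of volume_yellow in the frame of delivery_rack between 0.008 and 0.016 m); the robot touches nothing.
It fails at once if a volume is tipped over (more than 0.6 rad) (angle between any of volume_red, volume_blue, volume_green, volume_yellow's own z axis and vertical above 0.6 rad).
It fails at once if a volume is dropped from more than about 2 cm (faster than 0.65 m/s with no finger on it) ((linear speed of volume_red above 0.65 m/s and contact force between the fingers and volume_red below 0.05 N) or (linear speed of volume_blue above 0.65 m/s and contact force between the fingers and volume_blue below 0.05 N) or (linear speed of volume_green above 0.65 m/s and contact force between the fingers and volume_green below 0.05 N) or (linear speed of volume_yellow above 0.65 m/s and contact force between the fingers and volume_yellow below 0.05 N)).
It also fails if it takes over 115 s, if anything falls off the work surface, if the arm or the gripper's body presses on something with over 40 N, if the wrist force passes 120 N, or if a joint passes its speed limit or range.

ROBOT

A 6-joint arm with a two-finger parallel gripper is mounted at the origin on the work surface. World frame = base frame: x ahead of the robot, y to its left, z up, the work surface at z = 0. Lengths are in m, angles in rad, forces in N, time in s.
With the tool pointing down it reaches from about 0.225 to 0.875 m from the base axis. Payload 3.4 kg.
Tool frame: the origin (TCP) lies at the very end of the fingers, on their centre line; the grasp point (between the pads) lies behind it (manip.grasp_offset is the z of the grasp point in the tool frame, in m); z points along the fingers, y is the line along which they close (so a half turn about z gives the same grasp; the last joint's range is limited). The gripper opens to 85 mm and grips with 20 to 120 N. Pads are 22 mm wide; open, the fingers measure 114 mm over their backs; the gripper's body (76 mm by 85 mm) begins 54 mm behind the grasp point. The pads swing forward as they close: fully open they stand 13 mm farther back than shut.
Start: joints at [-1.294, 0.276, 1.505, -0, 1.361, -0.121], TCP at [0.223, -0.53, 0.231] pointing down, gripper open.
Joint ranges: [-2.89, 2.89], [-0.75, 2.08], [0.22, 2.7], [-1.18, 4.32], [0.11, 2.71], [-2.7, 2.7]. Speed limits (rad/s): [2.57, 2.57, 3.14, 3.14, 3.14, 3.14].

INTERFACE

Orientations are given as a unit quaternion [w, x, y, z].
In Python, from rig import manip gives the robot as it stands.
- The arm moves only by the shell command python3 -m pendant 'ROWS' [FORCE]. ROWS is JSON, a list of rows, each an object of numbers: "dx", "dy", "dz": the shift along the tool's x, y, z in m; "rx", "ry", "rz": the turn, a rotation vector about the tool's x, y, z in degrees; "hand": the finger opening in m, from 0 to 0.0854. In form: [{"dx": .., "dy": .., "dz": .., "rx": .., "ry": .., "rz": .., "hand": ..}, ...]. A call has 1 to 12 rows; each row shifts and turns the commanded pose from where the row before left it, along the tool's axes as they then stand; what a row does not reach is not made up. A row lasts 1/12 s, in which the tool goes at most 41.7 mm and 7.16 degrees, less where a joint would pass 70% of its speed; a pose out of reach is approached as far as the arm can. A call is refused whole if a number of a shift passes 0.0417 or a number of a turn 7.16, either way. A call with a gripper value outside its range is refused whole. The fingers move at their own pace and stop on an object; FORCE is the grip in N (left out, the last holds). Time passes only in rows, so rows that do not move let the fingers close. It gives the time, the measured TCP pose, the force, the opening and the grip force at its end, in the units of the state.
- manip.get_state(): the state, without advancing time (a new reading comes with each control period).
- manip.get_image(name): name is "scene" or "top" or "wrist"; returns a dict with "frame" (384x512x3 uint8, red, green, blue), "fx", "fy", "cx", "cy" (pixels), "position" and "attitude" of the camera in the world; the wrist camera has in their place "mount" (4x4, takes a point from camera to tool coordinates, whose origin is the TCP and whose axes are the flange's). Camera axes: x right, y up, looking along -z (the intrinsics and any distortion apply to the point x, -y, -z); pixel columns grow to the right and rows downward; lengths in m; the calibration is good to about 2 mm. A picture is of the moment at which its call begins: read the wrist's pose just before it. There is no depth.
- manip.sign_off(): hands the job in; it is judged then, once.
The state is a dict: "clock": time; "qpos": joint angles; "qd": joint speeds; "effort": joint torques, N m; "position": TCP position; "ee_rot": TCP orientation; "contact_force": force on the tool from outside, world axes, zero at the start; "moment": the same for the moment, N m; "width": finger opening in m; "gripper_force": force on a finger pad.
Only numpy, scipy, OpenCV 4.12 (cv2) and the standard library are available. Lean on these libraries where they do the work, as an engineer would, in place of code of your own. Each camera call takes 0.05 s, during which the arm holds its last target. There are 200 camera calls.

## Working session

There is one attempt and no reset: what is moved stays moved. The work goes in short steps, Python scripts to look and compute and a shell command to move; the robot and the scene stay as the last step left them, time stands still between calls to the robot, and variables do not carry over. Pictures are saved under pics/ and viewed, at most 14 in all, crops included, and the job is handed in when it is done.

```bash
ls; mkdir -p pics; python3 - <<'E'
from rig import manip
import cv2,numpy as np
s=manip.get_state();print({k:np.round(v,3).tolist() for k,v in s.items()},manip.grasp_offset)
for n in ("scene","top"):
    i=manip.get_image(n);cv2.imwrite(f"pics/{n}0.png",i["frame"][:,:,::-1]);print(n,{k:np.round(v,4).tolist() for k,v in i.items() if k!="frame"})
E
```

```text
pics
{'clock': 0.0, 'qpos': [-1.294, 0.277, 1.506, -0.0, 1.361, -0.121], 'qd': [-0.001, 0.001, -0.001, 0.0, -0.0, 0.001], 'effort': [-0.0, -41.678, -24.581, -0.0, 0.011, -0.0], 'position': [0.223, -0.53, 0.23], 'ee_rot': [-0.001, 0.98, 0.198, -0.0], 'contact_force': [0.13, -0.03, -0.78], 'moment': [-0.035, -0.019, 0.0], 'gripper_force': 0.0, 'width': 0.086} -0.0187
scene {'fx': 422.9573, 'fy': 422.9573, 'cx': 260.1045, 'cy': 192.1122, 'position': [1.1092, -0.06, 0.8791], 'attitude': [0.6807, 0.2275, 0.2175, 0.6615]}
top {'fx': 359.4887, 'fy': 359.4887, 'cx': 260.1053, 'cy': 191.3719, 'position': [0.4662, -0.0723, 0.8777], 'attitude': [0.713, 0.0181, -0.011, -0.7009]}
```

View pics/scene0.png

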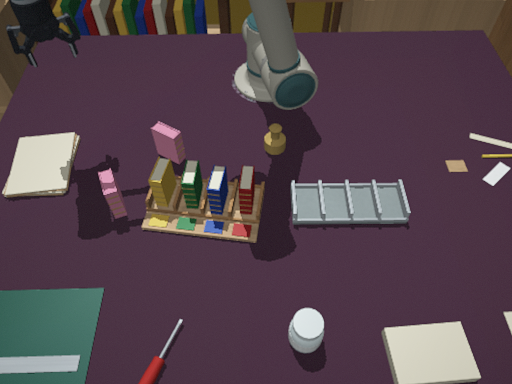

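View pics/top0.png

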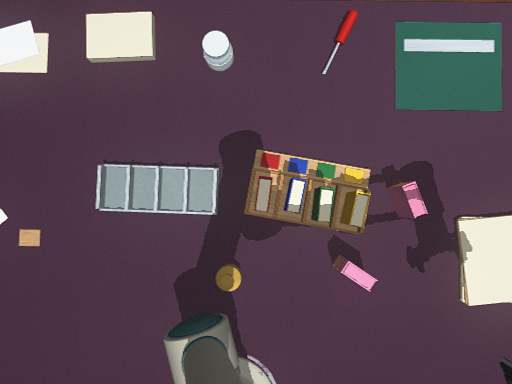

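The top view shows the drying rack at right and the empty grey delivery rack at left, centred about (157,189). From left to right the drying rack holds red (263,193), blue (296,195), green (324,204) and yellow (357,208). Their tickets are at (270,160), (298,166), (326,171) and (354,174).
Possible lookalikes:
- **Pink:** two pink blocks at (410,200) and (357,275), which are decoys.
- **Red:** the screwdriver at (345,30) and the red ticket.
- **Yellow:** the brass pot at (228,278) and the yellow ticket.
- **Cream:** the boxes at (120,37) and (485,260).

I choose the four cloth blocks standing behind their own tickets, and check them in a crop.

```bash
cat > h.py <<'E'
from rig import manip
import cv2,numpy as np
from scipy.spatial.transform import Rotation as R
def rot(q): return R.from_quat(np.roll(q,-1)).as_matrix()
def ray(i,uv,z,pose=None):
    if pose is None: p,A=np.array(i["position"]),rot(i["attitude"])
    else: p,A=pose
    uv=np.atleast_2d(uv); d=np.c_[(uv[:,0]-i["cx"])/i["fx"],-(uv[:,1]-i["cy"])/i["fy"],-np.ones(len(uv))]@A.T
    return p+d*((z-p[2])/d[:,2])[:,None]
def blobs(m,amin=15):
    n,l,st,c=cv2.connectedComponentsWithStats(m.astype(np.uint8))
    return [(st[k],c[k],l==k) for k in range(1,n) if st[k][4]>=amin]
E
python3 - <<'E'
from h import *
i=manip.get_image("top");f=i["frame"]
c=cv2.resize(f[140:240,85:385],None,fx=2.6,fy=2.6,interpolation=cv2.INTER_CUBIC)
c2=cv2.resize(f[140:300,240:440],None,fx=3.2,fy=3.2,interpolation=cv2.INTER_CUBIC)
cv2.imwrite("pics/crop1.png",np.hstack([c2])[:,:,::-1])
h=cv2.cvtColor(f,cv2.COLOR_RGB2HSV)
H,S,V=[h[:,:,k].astype(int) for k in range(3)]
# tickets
for n,lo,hi in (("red",-8,6),("blue",105,125),("green",50,85),("yellow",20,32)):
    hh=np.where(H>170,H-180,H)
    m=(hh>=lo)&(hh<=hi)&(S>130)&(V>70);m[:140]=0;m[240:]=0;m[:,:240]=0;m[:,385:]=0
    for st,ce,_ in blobs(m): print(n,st,ce.round(1),ray(i,ce,.015).round(4))
# cream tops
m=(S<70)&(V>110);m[:150]=0;m[240:]=0;m[:,:240]=0;m[:,385:]=0
for st,ce,l in blobs(m):
    r=cv2.minAreaRect(np.argwhere(l)[:,::-1].astype(np.float32));print("cream",st,r,ray(i,r[0],.112).round(4))
# delivery
m=(S<70)&(V>60);m[:150]=0;m[230:]=0;m[:,:85]=0;m[:,230:]=0
m=cv2.morphologyEx(m.astype(np.uint8),cv2.MORPH_OPEN,np.ones((3,3)))
b=max(blobs(m),key=lambda b:b[0][4]);r=cv2.minAreaRect(np.argwhere(b[2])[:,::-1].astype(np.float32));print("deliv",b[0],r,cv2.boxPoints(r))
for z in(0.012,.042): print(ray(i,cv2.boxPoints(r),z).round(4),ray(i,r[0],z))
cv2.imwrite("pics/crop2.png",cv2.resize(f[150:230,85:230],None,fx=5,fy=5,interpolation=cv2.INTER_CUBIC)[:,:,::-1])
E
```

```text
red [261 153  19  16 245] [269.9 160.6] [[ 0.5763 -0.0855  0.015 ]]
red [259 176  13   4  27] [265.  177.1] [[ 0.5362 -0.0744  0.015 ]]
blue [289 158  18  16 231] [297.5 165.3] [[ 0.5661 -0.1521  0.015 ]]
blue [286 177  20  33  83] [295.2 187.9] [[ 0.5114 -0.1474  0.015 ]]
green [317 163  18  15 185] [326.3 169.6] [[ 0.5568 -0.2215  0.015 ]]
green [320 187  14   7  25] [325.4 188.4] [[ 0.5114 -0.2196  0.015 ]]
yellow [344 168  20  16 258] [353.4 175.4] [[ 0.5439 -0.2866  0.015 ]]
yellow [340 191  31  34 382] [350.3 206. ] [[ 0.4702 -0.2795  0.015 ]]
cream [256 179  15  32 345] ((263.1247863769531, 194.58518981933594), (11.034245491027832, 31.121078491210938), 7.765166282653809) [[ 0.4909 -0.0708  0.112 ]]
cream [287 179  18  34 374] ((295.5757141113281, 195.53659057617188), (11.706974029541016, 31.816864013671875), 11.768288612365723) [[ 0.4901 -0.1399  0.112 ]]
cream [318 189  15  33 371] ((325.1980285644531, 205.01980590820312), (11.741438865661621, 31.841190338134766), 5.710593223571777) [[ 0.471  -0.2031  0.112 ]]
cream [351 194  17  33 339] ((359.2117614746094, 210.04705810546875), (10.629592895507812, 31.454919815063477), 12.528807640075684) [[ 0.4616 -0.2752  0.112 ]]
deliv [  95  163  125   52 5882] ((156.90829467773438, 188.56814575195312), (123.06438446044922, 48.25495147705078), 2.0454084873199463) [[ 94.55417 210.48407]
 [ 96.27646 162.25986]
 [219.26242 166.65222]
 [217.54013 214.87643]]
[[0.4488 0.3359 0.012 ]
 [0.5658 0.3359 0.012 ]
 [0.56   0.0366 0.012 ]
 [0.4434 0.0382 0.012 ]] [[0.5043298  0.18636493 0.012     ]]
[[0.4494 0.3217 0.042 ]
 [0.5623 0.3218 0.042 ]
 [0.5567 0.0329 0.042 ]
 [0.4442 0.0344 0.042 ]] [[0.50300686 0.17740196 0.042     ]]
```

View pics/crop1.png

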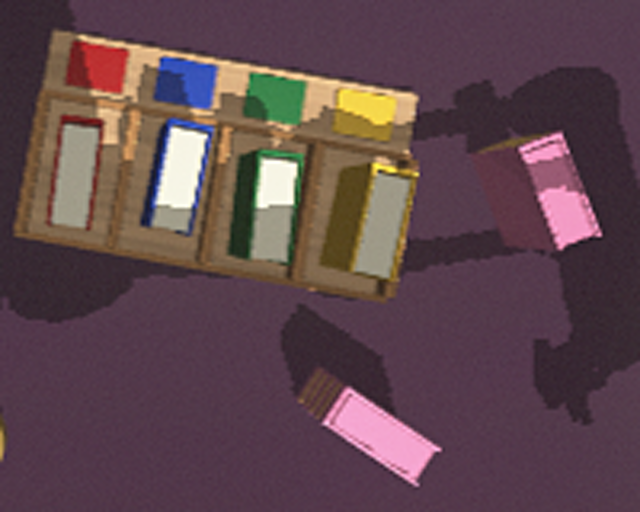

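View pics/crop2.png

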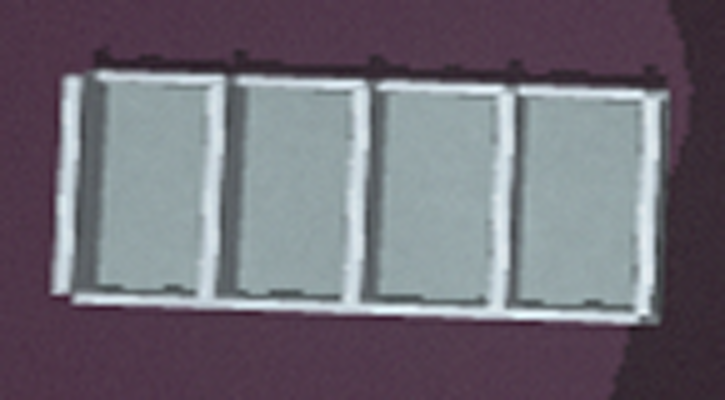

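The crop confirms the four cloth-bound books in their bays with the pink decoys outside the rack. The crop of the delivery rack shows its five divider tops clearly. Next I work out book yaws, delivery bays and the first moves.

```bash
cat > plan.py <<'E'
from h import *
i=manip.get_image("top");f=i["frame"]
h=cv2.cvtColor(f,cv2.COLOR_RGB2HSV);S,V=h[:,:,1],h[:,:,2]
m=(S<70)&(V>110);m[:150]=0;m[240:]=0;m[:,:240]=0;m[:,385:]=0
out={}
for n,b in zip(("red","blue","green","yellow"),sorted(blobs(m,200),key=lambda b:b[1][0])):
    r=cv2.minAreaRect(np.argwhere(b[2])[:,::-1].astype(np.float32));p=cv2.boxPoints(r)
    w=ray(i,p,.112)[:,:2];e=[w[1]-w[0],w[2]-w[1]];e=max(e,key=np.linalg.norm);e=e*np.sign(e[0])
    out[n]=[*w.mean(0),np.arctan2(e[1],e[0])]
t=np.array([[71,75],[217,80],[362,82],[508,90],[652,92]])/5+[84.6,149.6];bm=np.array([[61,295],[207,300],[353,303],[497,310],[641,318]])/5+[84.6,149.6]
T,B=ray(i,t,.042)[:,:2],ray(i,bm,.042)[:,:2];M=(T+B)/2
k=np.polyfit(np.arange(5)-2,M,1);c=k[1];d=-k[0];d/=np.linalg.norm(d);d=d*np.sign(d[1]);x=(T-B).mean(0)
yaw=np.arctan2(-d[0],d[1]);print("deliv",c,"pitch",np.linalg.norm(k[0]),"yaw",yaw,"yaw from dividers",np.arctan2(x[1],x[0]),"len",np.linalg.norm(x))
for n,o in zip(("red","blue","green","yellow"),(-.102,-.034,.034,.102)): out["to_"+n]=[*(c+o*d),yaw]
import json;json.dump(out,open("plan.json","w"));print({k:np.round(v,4).tolist() for k,v in out.items()})
E
cat > go.py <<'E'
# shift in tool axes (after the turn) from the tool's pose to a named goal at TCP height z
from h import *
import json,sys
g=json.load(open("plan.json"))[sys.argv[1]];z=float(sys.argv[2])
s=manip.get_state();A=rot(s["ee_rot"]);p=np.array(s["position"])
yaw=np.arctan2(A[1,0],A[0,0]);tilt=np.degrees(np.arccos(-A[2,2]))
off=json.loads(sys.argv[3]) if len(sys.argv)>3 else [0,0]
c,sn=np.cos(g[2]),np.sin(g[2])
d=np.array(g[:2])-p[:2]
print("t",round(s["clock"],2),"rz",round(-np.degrees(g[2]-yaw),2),"then dx dy dz mm",np.round(1e3*np.array([c*d[0]+sn*d[1],sn*d[0]-c*d[1],p[2]-z]),1),"tilt",round(tilt,2),"z",p[2].round(4),"w",round(s["width"],4),"F",np.round(s["contact_force"],1))
E
python3 plan.py; python3 go.py red .2
```

```text
deliv [0.50326222 0.17969984] pitch 0.06802202495701719 yaw -0.017444277756294285 yaw from dividers -0.0167853955773526 len 0.10353287204937837
{'red': [0.491, -0.0708, -0.1242], 'blue': [0.4902, -0.14, -0.1931], 'green': [0.4711, -0.2028, -0.0999], 'yellow': [0.4618, -0.2752, -0.2112], 'to_red': [0.5015, 0.0777, -0.0174], 'to_blue': [0.5027, 0.1457, -0.0174], 'to_green': [0.5039, 0.2137, -0.0174], 'to_yellow': [0.505, 0.2817, -0.0174]}
t 0.2 rz 29.91 then dx dy dz mm [ 209.4 -488.7   30.8] tilt 0.06 z 0.2308 w 0.0854 F [ 0.9 -0.2  0.5]
```

```bash
python3 -m pendant '[{"rz":6,"hand":0.085},{"rz":6},{"rz":6},{"rz":6},{"rz":6},{"dx":0.015,"dy":-0.035},{"dx":0.015,"dy":-0.035},{"dx":0.015,"dy":-0.035},{"dx":0.015,"dy":-0.035},{"dx":0.015,"dy":-0.035},{"dx":0.015,"dy":-0.035},{"dx":0.015,"dy":-0.035}]' 30
python3 -m pendant '[{"dx":0.015,"dy":-0.035},{"dx":0.015,"dy":-0.035},{"dx":0.015,"dy":-0.035},{"dx":0.015,"dy":-0.035},{"dx":0.015,"dy":-0.035},{"dx":0.015,"dy":-0.035},{"dx":0.015,"dy":-0.033,"hand":0.052},{},{}]'
python3 go.py red .068
```

```text
t 0.2 rz 29.91 then dx dy dz mm [ 209.4 -488.7  162.8] tilt 0.06 z 0.2308 w 0.0854 F [ 0.9 -0.2  0.5]invalid input
invalid input
```

```bash
python3 -m pendant '[{"dx":0,"dy":0,"dz":0,"rx":0,"ry":0,"rz":6,"hand":0.085}]' 30; python3 -m pendant '[{"rz":6.0}]';python3 -m pendant --help
```

```text
clock: 0.28
position: [0.2227, -0.5299, 0.231]
ee_rot: [-0.0, 0.989, 0.145, -0.0]
contact_force: [0.5, 0.5, 1.1]
width: 0.0849
gripper_force: 0.0invalid input
invalid input: not JSON, or not a number
```

All keys are required in every row.

```bash
python3 -m pendant '[{"dx":0,"dy":0,"dz":0,"rx":0,"ry":0,"rz":6,"hand":0.085},{"dx":0,"dy":0,"dz":0,"rx":0,"ry":0,"rz":6,"hand":0.085},{"dx":0,"dy":0,"dz":0,"rx":0,"ry":0,"rz":6,"hand":0.085},{"dx":0,"dy":0,"dz":0,"rx":0,"ry":0,"rz":6,"hand":0.085},{"dx":0.015,"dy":-0.035,"dz":0,"rx":0,"ry":0,"rz":0,"hand":0.085},{"dx":0.015,"dy":-0.035,"dz":0,"rx":0,"ry":0,"rz":0,"hand":0.085},{"dx":0.015,"dy":-0.035,"dz":0,"rx":0,"ry":0,"rz":0,"hand":0.085},{"dx":0.015,"dy":-0.035,"dz":0,"rx":0,"ry":0,"rz":0,"hand":0.085},{"dx":0.015,"dy":-0.035,"dz":0,"rx":0,"ry":0,"rz":0,"hand":0.085},{"dx":0.015,"dy":-0.035,"dz":0,"rx":0,"ry":0,"rz":0,"hand":0.085},{"dx":0.015,"dy":-0.035,"dz":0,"rx":0,"ry":0,"rz":0,"hand":0.085},{"dx":0.015,"dy":-0.035,"dz":0,"rx":0,"ry":0,"rz":0,"hand":0.085}]'
python3 go.py red .068
```

```text
clock: 1.28
position: [0.3774, -0.2657, 0.2313]
ee_rot: [0.0, 0.998, -0.063, 0.0]
contact_force: [0.9, 0.8, -0.7]
width: 0.0854
gripper_force: 0.0
t 1.28 rz -0.12 then dx dy dz mm [  88.6 -207.4  163.3] tilt 0.01 z 0.2313 w 0.0854 F [ 0.9  0.8 -0.7]
```

```bash
python3 -m pendant '[{"dx":0.015,"dy":-0.035,"dz":0,"rx":0,"ry":0,"rz":0,"hand":0.052},{"dx":0.015,"dy":-0.035,"dz":0,"rx":0,"ry":0,"rz":0,"hand":0.052},{"dx":0.015,"dy":-0.035,"dz":0,"rx":0,"ry":0,"rz":0,"hand":0.052},{"dx":0.015,"dy":-0.035,"dz":0,"rx":0,"ry":0,"rz":0,"hand":0.052},{"dx":0.015,"dy":-0.035,"dz":0,"rx":0,"ry":0,"rz":0,"hand":0.052},{"dx":0.015,"dy":-0.033,"dz":0,"rx":0,"ry":0,"rz":0,"hand":0.052},{"dx":0,"dy":0,"dz":0,"rx":0,"ry":0,"rz":0,"hand":0.052}]'
python3 go.py red .068
```

```text
clock: 1.87
position: [0.4951, -0.0669, 0.2312]
ee_rot: [-0.002, 0.998, -0.06, 0.001]
contact_force: [0.7, 0.1, 0.8]
width: 0.0522
gripper_force: 0.0
t 1.87 rz 0.24 then dx dy dz mm [ -3.6   4.4 163.2] tilt 0.26 z 0.2312 w 0.0522 F [0.7 0.1 0.8]
```

```bash
python3 -m pendant '[{"dx":0,"dy":0,"dz":0.02,"rx":0,"ry":0,"rz":0,"hand":0.052},{"dx":0,"dy":0,"dz":0.03,"rx":0,"ry":0,"rz":0,"hand":0.052},{"dx":0,"dy":0,"dz":0.03,"rx":0,"ry":0,"rz":0,"hand":0.052},{"dx":0,"dy":0,"dz":0.02,"rx":0,"ry":0,"rz":0,"hand":0.052},{"dx":0,"dy":0,"dz":0,"rx":0,"ry":0,"rz":0,"hand":0.052},{"dx":0,"dy":0,"dz":0,"rx":0,"ry":0,"rz":0,"hand":0.052}]'
python3 go.py red .068
python3 - <<'E'
from h import *
i=manip.get_image("wrist");cv2.imwrite("pics/wrist1.png",i["frame"][:,:,::-1]);print(np.round(i["mount"],3).tolist())
E
```

```text
clock: 2.37
position: [0.4915, -0.0725, 0.1306]
ee_rot: [-0.0, 0.998, -0.063, -0.001]
contact_force: [-0.0, -1.0, 0.9]
width: 0.0518
gripper_force: 0.0
t 2.37 rz -0.1 then dx dy dz mm [-0.7 -1.5 62.6] tilt 0.15 z 0.1306 w 0.0518 F [-0.  -1.   0.9]
[[0.001, 0.945, 0.328, 0.084], [1.0, -0.001, -0.0, -0.001], [-0.0, 0.328, -0.945, -0.141], [0.0, 0.0, 0.0, 1.0]]
```

View pics/wrist1.png

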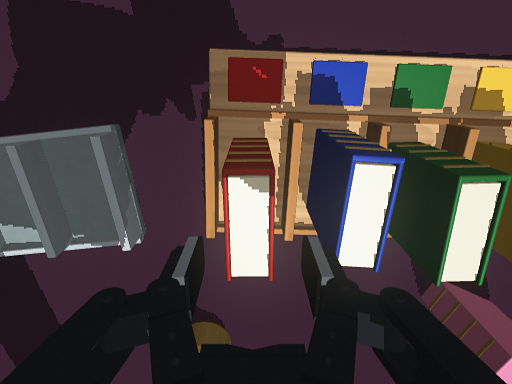

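The wrist view shows the red book (cream top, cols 228-272, rows 178-278) squarely between the fingers at cols 195 and 312. I descend and grip.

```bash
python3 - <<'E'
from h import *
s=manip.get_state();i=manip.get_image("wrist");M=np.array(i["mount"]);A=rot(s["ee_rot"]);p=np.array(s["position"])
w=ray(i,[[228,176],[272,175],[272,278],[229,279]],.112,(p+A@M[:3,3],A@M[:3,:3]));print(((w-p)@A).round(4),w.mean(0))
E
python3 -m pendant '[{"dx":0,"dy":-0.001,"dz":0.02,"rx":0,"ry":0,"rz":0,"hand":0.052},{"dx":0,"dy":0,"dz":0.02,"rx":0,"ry":0,"rz":0,"hand":0.052},{"dx":0,"dy":0,"dz":0.015,"rx":0,"ry":0,"rz":0,"hand":0.052},{"dx":0,"dy":0,"dz":0.008,"rx":0,"ry":0,"rz":0,"hand":0.052},{"dx":0,"dy":0,"dz":0,"rx":0,"ry":0,"rz":0,"hand":0.02},{"dx":0,"dy":0,"dz":0,"rx":0,"ry":0,"rz":0,"hand":0.02},{"dx":0,"dy":0,"dz":0,"rx":0,"ry":0,"rz":0,"hand":0.02},{"dx":0,"dy":0,"dz":0,"rx":0,"ry":0,"rz":0,"hand":0.02},{"dx":0,"dy":0,"dz":0,"rx":0,"ry":0,"rz":0,"hand":0.02},{"dx":0,"dy":0,"dz":0,"rx":0,"ry":0,"rz":0,"hand":0.02}]' 30
python3 go.py red .068
```

```text
[[ 0.0343 -0.0143  0.0199]
 [ 0.0349  0.0104  0.0199]
 [-0.0336  0.0119  0.0199]
 [-0.0343 -0.0155  0.0199]] [ 0.49332361 -0.07099473  0.112     ]
clock: 3.3
position: [0.4931, -0.0716, 0.0692]
ee_rot: [0.0, 0.998, -0.063, 0.001]
contact_force: [0.4, 0.1, 3.0]
width: 0.0298
gripper_force: 37.6
t 3.3 rz -0.09 then dx dy dz mm [-2.2 -0.4  1.2] tilt 0.11 z 0.0692 w 0.0298 F [0.4 0.1 3. ]
```

```bash
python3 -m pendant '[{"dx":0,"dy":0,"dz":-0.005,"rx":0,"ry":0,"rz":0,"hand":0.02},{"dx":0,"dy":0,"dz":-0.01,"rx":0,"ry":0,"rz":0,"hand":0.02},{"dx":0,"dy":0,"dz":-0.015,"rx":0,"ry":0,"rz":0,"hand":0.02},{"dx":0,"dy":0,"dz":-0.02,"rx":0,"ry":0,"rz":0,"hand":0.02},{"dx":0,"dy":0,"dz":-0.02,"rx":0,"ry":0,"rz":0,"hand":0.02},{"dx":0,"dy":0,"dz":-0.02,"rx":0,"ry":0,"rz":0,"hand":0.02},{"dx":0,"dy":0,"dz":-0.02,"rx":0,"ry":0,"rz":-3,"hand":0.02},{"dx":0,"dy":0,"dz":-0.015,"rx":0,"ry":0,"rz":-3,"hand":0.02},{"dx":0,"dy":0,"dz":-0.01,"rx":0,"ry":0,"rz":0,"hand":0.02},{"dx":0,"dy":0,"dz":-0.005,"rx":0,"ry":0,"rz":0,"hand":0.02},{"dx":0,"dy":0,"dz":0,"rx":0,"ry":0,"rz":0,"hand":0.02}]'
python3 go.py to_red .0692
```

```text
clock: 4.22
position: [0.4928, -0.0714, 0.2092]
ee_rot: [0.0, 1.0, -0.011, 0.001]
contact_force: [1.1, -0.7, -2.6]
width: 0.0295
gripper_force: 37.0
t 4.22 rz -0.27 then dx dy dz mm [   6.1 -149.3  140. ] tilt 0.1 z 0.2092 w 0.0295 F [ 1.1 -0.7 -2.6]
```

```bash
python3 -m pendant '[{"dx":0.002,"dy":-0.01,"dz":0,"rx":0,"ry":0,"rz":0,"hand":0.02},{"dx":0.002,"dy":-0.02,"dz":0,"rx":0,"ry":0,"rz":0,"hand":0.02},{"dx":0.002,"dy":-0.03,"dz":0,"rx":0,"ry":0,"rz":0,"hand":0.02},{"dx":0,"dy":-0.03,"dz":0,"rx":0,"ry":0,"rz":0,"hand":0.02},{"dx":0,"dy":-0.03,"dz":0,"rx":0,"ry":0,"rz":0,"hand":0.02},{"dx":0,"dy":-0.02,"dz":0,"rx":0,"ry":0,"rz":0,"hand":0.02},{"dx":0,"dy":-0.01,"dz":0.01,"rx":0,"ry":0,"rz":0,"hand":0.02},{"dx":0,"dy":0,"dz":0.02,"rx":0,"ry":0,"rz":0,"hand":0.02},{"dx":0,"dy":0,"dz":0.02,"rx":0,"ry":0,"rz":0,"hand":0.02},{"dx":0,"dy":0,"dz":0.02,"rx":0,"ry":0,"rz":0,"hand":0.02},{"dx":0,"dy":0,"dz":0.01,"rx":0,"ry":0,"rz":0,"hand":0.02},{"dx":0,"dy":0,"dz":0,"rx":0,"ry":0,"rz":0,"hand":0.02}]'
python3 go.py to_red .0692
python3 - <<'E'
from h import *
i=manip.get_image("wrist");cv2.imwrite("pics/wrist2.png",i["frame"][:,:,::-1])
E
```

```text
clock: 5.22
position: [0.4988, 0.0783, 0.1248]
ee_rot: [0.0, 1.0, -0.011, -0.004]
contact_force: [-0.8, 0.2, -1.6]
width: 0.0296
gripper_force: 36.9
t 5.22 rz -0.23 then dx dy dz mm [ 2.7  0.6 55.6] tilt 0.45 z 0.1248 w 0.0296 F [-0.8  0.2 -1.6]
```

View pics/wrist2.png

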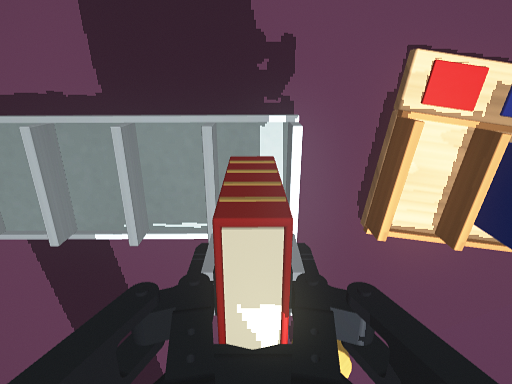

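The red book hangs over the right bay, between the divider tops at cols ~209 and ~298 (row 125). I check the bay centre by ray.

```bash
python3 - <<'E'
from h import *
s=manip.get_state();i=manip.get_image("wrist");M=np.array(i["mount"]);A=rot(s["ee_rot"]);p=np.array(s["position"])
P=(p+A@M[:3,3],A@M[:3,:3])
for uv,z in (([[209,128],[298,127],[122,127]],.042),([[150,117],[280,116]],.020)):
    w=ray(i,uv,z,P);print(w.round(4).tolist(),((w-p)@A).round(4).tolist())
E
python3 go.py to_red .0692
```

```text
[[0.5525, 0.1102, 0.042], [0.5519, 0.0438, 0.042], [0.5546, 0.1749, 0.042]] [[0.052, -0.033, 0.0842], [0.0527, 0.0333, 0.0843], [0.0526, -0.0978, 0.0842]]
[[0.5592, 0.1605, 0.02], [0.5578, 0.0554, 0.02]] [[0.0576, -0.0835, 0.1062], [0.0585, 0.0217, 0.1062]]
t 5.32 rz -0.23 then dx dy dz mm [ 0.   0.6 58.6] tilt 0.07 z 0.1278 w 0.0296 F [-1.3 -0.5 -2.4]
```

```bash
python3 -m pendant '[{"dx":0.001,"dy":0,"dz":0.01,"rx":0,"ry":0,"rz":0,"hand":0.02},{"dx":0,"dy":0,"dz":0.015,"rx":0,"ry":0,"rz":0,"hand":0.02},{"dx":0,"dy":0,"dz":0.015,"rx":0,"ry":0,"rz":0,"hand":0.02},{"dx":0,"dy":0,"dz":0.008,"rx":0,"ry":0,"rz":0,"hand":0.02},{"dx":0,"dy":0,"dz":0.004,"rx":0,"ry":0,"rz":0,"hand":0.02},{"dx":0,"dy":0,"dz":0.003,"rx":0,"ry":0,"rz":0,"hand":0.02},{"dx":0,"dy":0,"dz":0.002,"rx":0,"ry":0,"rz":0,"hand":0.02},{"dx":0,"dy":0,"dz":0.001,"rx":0,"ry":0,"rz":0,"hand":0.02},{"dx":0,"dy":0,"dz":0,"rx":0,"ry":0,"rz":0,"hand":0.02},{"dx":0,"dy":0,"dz":0,"rx":0,"ry":0,"rz":0,"hand":0.02}]'
python3 go.py to_red .0692
```

```text
clock: 6.15
position: [0.503, 0.0785, 0.0707]
ee_rot: [0.0, 1.0, -0.011, 0.001]
contact_force: [-0.2, 0.1, -1.8]
width: 0.0294
gripper_force: 37.0
t 6.15 rz -0.21 then dx dy dz mm [-1.5  0.8  1.5] tilt 0.06 z 0.0707 w 0.0294 F [-0.2  0.1 -1.8]
```

```bash
python3 -m pendant '[{"dx":0,"dy":0,"dz":0.001,"rx":0,"ry":0,"rz":0,"hand":0.02},{"dx":0,"dy":0,"dz":0.0005,"rx":0,"ry":0,"rz":0,"hand":0.02},{"dx":0,"dy":0,"dz":0,"rx":0,"ry":0,"rz":0,"hand":0.02},{"dx":0,"dy":0,"dz":0,"rx":0,"ry":0,"rz":0,"hand":0.02}]'
```

```text
clock: 6.48
position: [0.5029, 0.0785, 0.0692]
ee_rot: [0.0, 1.0, -0.011, 0.0]
contact_force: [-1.0, 0.3, 2.2]
width: 0.0297
gripper_force: 37.3
```

Touched down (the force went from -1.8 to +2.2 N). Release, lift, and head for blue.

```bash
python3 -m pendant '[{"dx":0,"dy":0,"dz":0,"rx":0,"ry":0,"rz":0,"hand":0.034},{"dx":0,"dy":0,"dz":0,"rx":0,"ry":0,"rz":0,"hand":0.04},{"dx":0,"dy":0,"dz":0,"rx":0,"ry":0,"rz":0,"hand":0.05},{"dx":0,"dy":0,"dz":0,"rx":0,"ry":0,"rz":0,"hand":0.05},{"dx":0,"dy":0,"dz":-0.01,"rx":0,"ry":0,"rz":0,"hand":0.05},{"dx":0,"dy":0,"dz":-0.02,"rx":0,"ry":0,"rz":0,"hand":0.05},{"dx":0,"dy":0,"dz":-0.03,"rx":0,"ry":0,"rz":5,"hand":0.05},{"dx":0,"dy":0,"dz":-0.03,"rx":0,"ry":0,"rz":5,"hand":0.05},{"dx":0,"dy":0,"dz":-0.01,"rx":0,"ry":0,"rz":0,"hand":0.05},{"dx":0,"dy":0,"dz":0,"rx":0,"ry":0,"rz":0,"hand":0.05}]'
python3 go.py blue .0692
```

```text
clock: 7.32
position: [0.5049, 0.0785, 0.1724]
ee_rot: [-0.0, 0.995, -0.097, 0.004]
contact_force: [0.1, 0.1, -0.4]
width: 0.0498
gripper_force: 0.0
t 7.32 rz -0.08 then dx dy dz mm [ 27.5 217.3 103.2] tilt 0.43 z 0.1724 w 0.0498 F [ 0.1  0.1 -0.4]
```

```bash
python3 -m pendant '[{"dx":0.004,"dy":0.02,"dz":0,"rx":0,"ry":0,"rz":0,"hand":0.05},{"dx":0.004,"dy":0.03,"dz":0,"rx":0,"ry":0,"rz":0,"hand":0.05},{"dx":0.004,"dy":0.03,"dz":0,"rx":0,"ry":0,"rz":0,"hand":0.05},{"dx":0.004,"dy":0.03,"dz":0,"rx":0,"ry":0,"rz":0,"hand":0.05},{"dx":0.004,"dy":0.03,"dz":0,"rx":0,"ry":0,"rz":0,"hand":0.05},{"dx":0.004,"dy":0.03,"dz":0,"rx":0,"ry":0,"rz":0,"hand":0.05},{"dx":0.004,"dy":0.03,"dz":0,"rx":0,"ry":0,"rz":0,"hand":0.05},{"dx":0,"dy":0.017,"dz":0.01,"rx":0,"ry":0,"rz":0,"hand":0.05},{"dx":0,"dy":0,"dz":0.02,"rx":0,"ry":0,"rz":0,"hand":0.05},{"dx":0,"dy":0,"dz":0.01,"rx":0,"ry":0,"rz":0,"hand":0.05},{"dx":0,"dy":0,"dz":0,"rx":0,"ry":0,"rz":0,"hand":0.05},{"dx":0,"dy":0,"dz":0,"rx":0,"ry":0,"rz":0,"hand":0.05}]'
cat > wl.py <<'E'
# wrist look: centre & yaw (tool frame) of the sunlit/shaded page top nearest the tool axis, at z=.112
from h import *
import sys
s=manip.get_state();i=manip.get_image("wrist");M=np.array(i["mount"]);A=rot(s["ee_rot"]);p=np.array(s["position"])
P=(p+A@M[:3,3],A@M[:3,:3]);f=i["frame"];cv2.imwrite(f"pics/{sys.argv[1]}.png",f[:,:,::-1])
h=cv2.cvtColor(f,cv2.COLOR_RGB2HSV);m=(h[:,:,1]<70)&(h[:,:,2]>140);m[300:]=0
for b in blobs(m,1500):
    r=cv2.minAreaRect(np.argwhere(b[2])[:,::-1].astype(np.float32));w=(ray(i,cv2.boxPoints(r),.112,P)-p)@A
    e=max([w[1]-w[0],w[2]-w[1]],key=np.linalg.norm);e=e*np.sign(e[0])
    print("px",b[1].round(),"tool xy mm",(1e3*w.mean(0)[:2]).round(1),"turn rz",np.degrees(np.arctan2(e[1],e[0])).round(1),"len",np.linalg.norm(e).round(4))
E
python3 wl.py wrist3; python3 go.py blue .0692
```

```text
clock: 8.32
position: [0.4869, -0.139, 0.1277]
ee_rot: [-0.001, 0.995, -0.097, -0.002]
contact_force: [0.9, 0.3, 0.9]
width: 0.0499
gripper_force: 0.0
px [253. 223.] tool xy mm [ 4.8 -0.5] turn rz 1.3 len 0.065
px [485. 226.] tool xy mm [  3.  135.3] turn rz 1.1 len 0.0689
px [362. 231.] tool xy mm [-1.  64.7] turn rz -8.3 len 0.0671
t 8.37 rz -0.07 then dx dy dz mm [ 2.5  0.3 59.3] tilt 0.06 z 0.1285 w 0.05 F [-0.8  0.1 -0.2]
```

Wrist camera sees blue at (253,223), centred within 5 mm, with 10 mm clear of green. Descend, grip, lift.

```bash
python3 -m pendant '[{"dx":0.003,"dy":0,"dz":0.015,"rx":0,"ry":0,"rz":1,"hand":0.05},{"dx":0,"dy":0,"dz":0.02,"rx":0,"ry":0,"rz":0,"hand":0.05},{"dx":0,"dy":0,"dz":0.015,"rx":0,"ry":0,"rz":0,"hand":0.05},{"dx":0,"dy":0,"dz":0.009,"rx":0,"ry":0,"rz":0,"hand":0.05},{"dx":0,"dy":0,"dz":0,"rx":0,"ry":0,"rz":0,"hand":0.05},{"dx":0,"dy":0,"dz":0,"rx":0,"ry":0,"rz":0,"hand":0.02},{"dx":0,"dy":0,"dz":0,"rx":0,"ry":0,"rz":0,"hand":0.02},{"dx":0,"dy":0,"dz":0,"rx":0,"ry":0,"rz":0,"hand":0.02},{"dx":0,"dy":0,"dz":0,"rx":0,"ry":0,"rz":0,"hand":0.02},{"dx":0,"dy":0,"dz":0,"rx":0,"ry":0,"rz":0,"hand":0.02},{"dx":0,"dy":0,"dz":0,"rx":0,"ry":0,"rz":0,"hand":0.02}]'
python3 go.py blue .0692
python3 -m pendant '[{"dx":0,"dy":0,"dz":-0.005,"rx":0,"ry":0,"rz":0,"hand":0.02},{"dx":0,"dy":0,"dz":-0.01,"rx":0,"ry":0,"rz":0,"hand":0.02},{"dx":0,"dy":0,"dz":-0.015,"rx":0,"ry":0,"rz":0,"hand":0.02},{"dx":0,"dy":0,"dz":-0.02,"rx":0,"ry":0,"rz":0,"hand":0.02},{"dx":0,"dy":0,"dz":-0.02,"rx":0,"ry":0,"rz":0,"hand":0.02},{"dx":0,"dy":0,"dz":-0.02,"rx":0,"ry":0,"rz":0,"hand":0.02},{"dx":0,"dy":0,"dz":-0.02,"rx":0,"ry":0,"rz":-3,"hand":0.02},{"dx":0,"dy":0,"dz":-0.015,"rx":0,"ry":0,"rz":-4,"hand":0.02},{"dx":0,"dy":0,"dz":-0.01,"rx":0,"ry":0,"rz":-4,"hand":0.02},{"dx":0,"dy":0,"dz":-0.005,"rx":0,"ry":0,"rz":0,"hand":0.02},{"dx":0,"dy":0,"dz":0,"rx":0,"ry":0,"rz":0,"hand":0.02}]'
python3 go.py to_blue .0692
```

```text
clock: 9.28
position: [0.4918, -0.1407, 0.0708]
ee_rot: [0.0, 0.994, -0.106, 0.001]
contact_force: [0.7, 1.1, 5.6]
width: 0.0297
gripper_force: 31.3
t 9.28 rz -1.15 then dx dy dz mm [-1.7 -0.4  1.6] tilt 0.15 z 0.0708 w 0.0297 F [0.7 1.1 5.6]
clock: 10.2
position: [0.4911, -0.1406, 0.2111]
ee_rot: [0.001, 1.0, -0.011, 0.001]
contact_force: [-0.3, 0.9, -2.0]
width: 0.03
gripper_force: 30.5
t 10.2 rz -0.31 then dx dy dz mm [   6.6 -286.5  141.9] tilt 0.12 z 0.2111 w 0.03 F [-0.3  0.9 -2. ]
```

```bash
python3 -m pendant '[{"dx":0.002,"dy":-0.01,"dz":0,"rx":0,"ry":0,"rz":0,"hand":0.02},{"dx":0.002,"dy":-0.02,"dz":0,"rx":0,"ry":0,"rz":0,"hand":0.02},{"dx":0.002,"dy":-0.032,"dz":0,"rx":0,"ry":0,"rz":0,"hand":0.02},{"dx":0,"dy":-0.032,"dz":0,"rx":0,"ry":0,"rz":0,"hand":0.02},{"dx":0,"dy":-0.032,"dz":0,"rx":0,"ry":0,"rz":0,"hand":0.02},{"dx":0,"dy":-0.032,"dz":0,"rx":0,"ry":0,"rz":0,"hand":0.02},{"dx":0,"dy":-0.032,"dz":0,"rx":0,"ry":0,"rz":0,"hand":0.02},{"dx":0,"dy":-0.032,"dz":0,"rx":0,"ry":0,"rz":0,"hand":0.02},{"dx":0,"dy":-0.032,"dz":0,"rx":0,"ry":0,"rz":0,"hand":0.02},{"dx":0,"dy":-0.02,"dz":0,"rx":0,"ry":0,"rz":0,"hand":0.02},{"dx":0,"dy":-0.01,"dz":0,"rx":0,"ry":0,"rz":0,"hand":0.02},{"dx":0,"dy":0,"dz":0,"rx":0,"ry":0,"rz":0,"hand":0.02}]'
python3 -m pendant '[{"dx":0,"dy":0,"dz":0.01,"rx":0,"ry":0,"rz":0,"hand":0.02},{"dx":0,"dy":0,"dz":0.02,"rx":0,"ry":0,"rz":0,"hand":0.02},{"dx":0,"dy":0,"dz":0.02,"rx":0,"ry":0,"rz":0,"hand":0.02},{"dx":0,"dy":0,"dz":0.02,"rx":0,"ry":0,"rz":0,"hand":0.02},{"dx":0,"dy":0,"dz":0.01,"rx":0,"ry":0,"rz":0,"hand":0.02},{"dx":0,"dy":0,"dz":0,"rx":0,"ry":0,"rz":0,"hand":0.02}]'
python3 wl.py wrist4; python3 go.py to_blue .0708
```

```text
clock: 11.2
position: [0.5019, 0.1456, 0.2087]
ee_rot: [-0.0, 1.0, -0.009, -0.001]
contact_force: [-0.5, -0.4, -2.1]
width: 0.0293
gripper_force: 30.4
clock: 11.7
position: [0.5005, 0.1416, 0.1268]
ee_rot: [0.001, 1.0, -0.012, -0.003]
contact_force: [-1.2, -0.1, -2.8]
width: 0.0296
gripper_force: 30.4
px [218. 120.] tool xy mm [ 61.6 -25.2] turn rz 90.0 len 0.1739
px [494. 185.] tool xy mm [ 33.1 134.5] turn rz 7.6 len 0.0592
px [359. 224.] tool xy mm [ 4.1 61.4] turn rz -0.0 len 0.068
px [252. 262.] tool xy mm [-19.7  -1.4] turn rz 2.0 len 0.0522
t 11.75 rz -0.31 then dx dy dz mm [ 0.8 -3.7 57.6] tilt 0.2 z 0.1284 w 0.03 F [-0.5  0.8 -2.3]
```

View pics/wrist4.png

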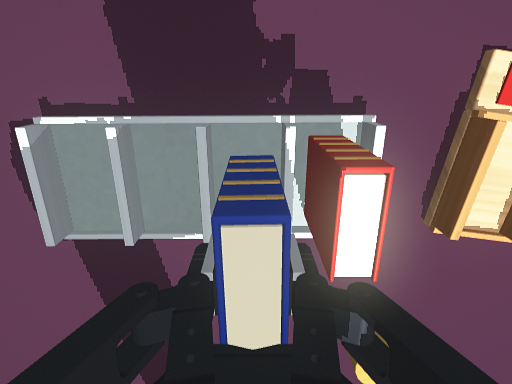

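Red stands upright in the right bay at (359,224). Blue hangs over the next bay (dividers at cols 205 and 290), about 4 mm too far right, so I shift it and set it down.

```bash
python3 -m pendant '[{"dx":0.001,"dy":-0.004,"dz":0.01,"rx":0,"ry":0,"rz":0,"hand":0.02},{"dx":0,"dy":0,"dz":0.015,"rx":0,"ry":0,"rz":0,"hand":0.02},{"dx":0,"dy":0,"dz":0.014,"rx":0,"ry":0,"rz":0,"hand":0.02},{"dx":0,"dy":0,"dz":0.008,"rx":0,"ry":0,"rz":0,"hand":0.02},{"dx":0,"dy":0,"dz":0.004,"rx":0,"ry":0,"rz":0,"hand":0.02},{"dx":0,"dy":0,"dz":0.003,"rx":0,"ry":0,"rz":0,"hand":0.02},{"dx":0,"dy":0,"dz":0.002,"rx":0,"ry":0,"rz":0,"hand":0.02},{"dx":0,"dy":0,"dz":0,"rx":0,"ry":0,"rz":0,"hand":0.02},{"dx":0,"dy":0,"dz":0,"rx":0,"ry":0,"rz":0,"hand":0.02}]'
python3 go.py to_blue .0708
python3 -m pendant '[{"dx":0,"dy":0,"dz":0.001,"rx":0,"ry":0,"rz":0,"hand":0.02},{"dx":0,"dy":0,"dz":0,"rx":0,"ry":0,"rz":0,"hand":0.02},{"dx":0,"dy":0,"dz":0,"rx":0,"ry":0,"rz":0,"hand":0.02}]'
```

```text
clock: 12.5
position: [0.5044, 0.1474, 0.0743]
ee_rot: [-0.0, 1.0, -0.011, 0.001]
contact_force: [0.1, 0.6, -2.7]
width: 0.0299
gripper_force: 30.4
t 12.5 rz -0.21 then dx dy dz mm [-1.7  1.8  3.5] tilt 0.06 z 0.0743 w 0.0299 F [ 0.1  0.6 -2.7]
clock: 12.75
position: [0.5041, 0.1474, 0.073]
ee_rot: [0.0, 1.0, -0.011, 0.0]
contact_force: [0.3, 0.7, -3.1]
width: 0.0299
gripper_force: 30.4
```

```bash
python3 -m pendant '[{"dx":0,"dy":0,"dz":0.001,"rx":0,"ry":0,"rz":0,"hand":0.02},{"dx":0,"dy":0,"dz":0.001,"rx":0,"ry":0,"rz":0,"hand":0.02},{"dx":0,"dy":0,"dz":0.0003,"rx":0,"ry":0,"rz":0,"hand":0.02},{"dx":0,"dy":0,"dz":0,"rx":0,"ry":0,"rz":0,"hand":0.02},{"dx":0,"dy":0,"dz":0,"rx":0,"ry":0,"rz":0,"hand":0.02}]'
```

```text
clock: 13.17
position: [0.504, 0.1474, 0.0708]
ee_rot: [-0.0, 1.0, -0.011, 0.0]
contact_force: [-1.8, -0.6, 2.6]
width: 0.0295
gripper_force: 30.8
```

```bash
python3 -m pendant '[{"dx":0,"dy":0,"dz":0,"rx":0,"ry":0,"rz":0,"hand":0.034},{"dx":0,"dy":0,"dz":0,"rx":0,"ry":0,"rz":0,"hand":0.04},{"dx":0,"dy":0,"dz":0,"rx":0,"ry":0,"rz":0,"hand":0.05},{"dx":0,"dy":0,"dz":0,"rx":0,"ry":0,"rz":0,"hand":0.05},{"dx":0,"dy":0,"dz":-0.01,"rx":0,"ry":0,"rz":0,"hand":0.05},{"dx":0,"dy":0,"dz":-0.02,"rx":0,"ry":0,"rz":0,"hand":0.05},{"dx":0,"dy":0,"dz":-0.03,"rx":0,"ry":0,"rz":0,"hand":0.05},{"dx":0,"dy":0,"dz":-0.03,"rx":0,"ry":0,"rz":5,"hand":0.05},{"dx":0,"dy":0,"dz":-0.01,"rx":0,"ry":0,"rz":0,"hand":0.05},{"dx":0,"dy":0,"dz":0,"rx":0,"ry":0,"rz":0,"hand":0.05}]'
python3 go.py green .0692
```

```text
clock: 14.0
position: [0.5062, 0.1478, 0.1741]
ee_rot: [-0.001, 0.999, -0.054, 0.004]
contact_force: [0.9, 1.1, -0.5]
width: 0.0501
gripper_force: 0.0
t 14.0 rz -0.43 then dx dy dz mm [  0.  352.3 104.9] tilt 0.44 z 0.1741 w 0.0501 F [ 0.9  1.1 -0.5]
```

```bash
python3 -m pendant '[{"dx":0,"dy":0.02,"dz":0,"rx":0,"ry":0,"rz":0,"hand":0.05},{"dx":0,"dy":0.034,"dz":0,"rx":0,"ry":0,"rz":0,"hand":0.05},{"dx":0,"dy":0.034,"dz":0,"rx":0,"ry":0,"rz":0,"hand":0.05},{"dx":0,"dy":0.034,"dz":0,"rx":0,"ry":0,"rz":0,"hand":0.05},{"dx":0,"dy":0.034,"dz":0,"rx":0,"ry":0,"rz":0,"hand":0.05},{"dx":0,"dy":0.034,"dz":0,"rx":0,"ry":0,"rz":0,"hand":0.05},{"dx":0,"dy":0.034,"dz":0,"rx":0,"ry":0,"rz":0,"hand":0.05},{"dx":0,"dy":0.034,"dz":0,"rx":0,"ry":0,"rz":0,"hand":0.05},{"dx":0,"dy":0.034,"dz":0,"rx":0,"ry":0,"rz":0,"hand":0.05},{"dx":0,"dy":0.034,"dz":0,"rx":0,"ry":0,"rz":0,"hand":0.05},{"dx":0,"dy":0.026,"dz":0,"rx":0,"ry":0,"rz":0,"hand":0.05}]'
python3 -m pendant '[{"dx":0,"dy":0,"dz":0.02,"rx":0,"ry":0,"rz":0,"hand":0.05},{"dx":0,"dy":0,"dz":0.02,"rx":0,"ry":0,"rz":0,"hand":0.05},{"dx":0,"dy":0,"dz":0.005,"rx":0,"ry":0,"rz":0,"hand":0.05},{"dx":0,"dy":0,"dz":0,"rx":0,"ry":0,"rz":0,"hand":0.05},{"dx":0,"dy":0,"dz":0,"rx":0,"ry":0,"rz":0,"hand":0.05}]'
python3 wl.py wrist5; python3 go.py green .0692
```

```text
clock: 14.92
position: [0.4645, -0.2047, 0.1691]
ee_rot: [-0.0, 0.999, -0.054, -0.001]
contact_force: [-0.2, 0.9, -0.3]
width: 0.0499
gripper_force: 0.0
clock: 15.33
position: [0.4655, -0.2021, 0.125]
ee_rot: [-0.0, 0.999, -0.054, -0.001]
contact_force: [-0.8, -0.0, 0.3]
width: 0.05
gripper_force: 0.0
px [253. 220.] tool xy mm [ 7.3 -0.2] turn rz 1.2 len 0.0661
px [378. 222.] tool xy mm [ 6.  71.4] turn rz 6.2 len 0.0681
t 15.38 rz -0.43 then dx dy dz mm [ 4.9 -0.1 56.6] tilt 0.02 z 0.1258 w 0.0503 F [-1.   0.5 -0.2]
```

Green at (253,220) is 7 mm ahead and aligned, and yellow is 71 mm to its right, clear. Descend, grip, lift.

```bash
python3 -m pendant '[{"dx":0.006,"dy":0,"dz":0.005,"rx":0,"ry":0,"rz":0.5,"hand":0.05},{"dx":0,"dy":0,"dz":0.02,"rx":0,"ry":0,"rz":0,"hand":0.05},{"dx":0,"dy":0,"dz":0.02,"rx":0,"ry":0,"rz":0,"hand":0.05},{"dx":0,"dy":0,"dz":0.011,"rx":0,"ry":0,"rz":0,"hand":0.05},{"dx":0,"dy":0,"dz":0,"rx":0,"ry":0,"rz":0,"hand":0.05},{"dx":0,"dy":0,"dz":0,"rx":0,"ry":0,"rz":0,"hand":0.02},{"dx":0,"dy":0,"dz":0,"rx":0,"ry":0,"rz":0,"hand":0.02},{"dx":0,"dy":0,"dz":0,"rx":0,"ry":0,"rz":0,"hand":0.02},{"dx":0,"dy":0,"dz":0,"rx":0,"ry":0,"rz":0,"hand":0.02},{"dx":0,"dy":0,"dz":0,"rx":0,"ry":0,"rz":0,"hand":0.02},{"dx":0,"dy":0,"dz":0,"rx":0,"ry":0,"rz":0,"hand":0.02}]'
python3 go.py green .0692
python3 -m pendant '[{"dx":0,"dy":0,"dz":-0.005,"rx":0,"ry":0,"rz":0,"hand":0.02},{"dx":0,"dy":0,"dz":-0.01,"rx":0,"ry":0,"rz":0,"hand":0.02},{"dx":0,"dy":0,"dz":-0.015,"rx":0,"ry":0,"rz":0,"hand":0.02},{"dx":0,"dy":0,"dz":-0.02,"rx":0,"ry":0,"rz":0,"hand":0.02},{"dx":0,"dy":0,"dz":-0.02,"rx":0,"ry":0,"rz":0,"hand":0.02},{"dx":0,"dy":0,"dz":-0.02,"rx":0,"ry":0,"rz":0,"hand":0.02},{"dx":0,"dy":0,"dz":-0.02,"rx":0,"ry":0,"rz":0,"hand":0.02},{"dx":0,"dy":0,"dz":-0.015,"rx":0,"ry":0,"rz":-2.5,"hand":0.02},{"dx":0,"dy":0,"dz":-0.01,"rx":0,"ry":0,"rz":-3,"hand":0.02},{"dx":0,"dy":0,"dz":-0.005,"rx":0,"ry":0,"rz":0,"hand":0.02},{"dx":0,"dy":0,"dz":0,"rx":0,"ry":0,"rz":0,"hand":0.02}]'
python3 go.py to_green .0692
```

```text
clock: 16.3
position: [0.4726, -0.2035, 0.0704]
ee_rot: [0.0, 0.998, -0.059, 0.001]
contact_force: [0.5, 0.3, 4.5]
width: 0.0299
gripper_force: 31.2
t 16.3 rz -0.99 then dx dy dz mm [-1.5 -0.6  1.2] tilt 0.12 z 0.0704 w 0.0299 F [0.5 0.3 4.5]
clock: 17.22
position: [0.4723, -0.2035, 0.2111]
ee_rot: [0.001, 1.0, -0.011, 0.001]
contact_force: [-0.8, -1.4, -1.8]
width: 0.0294
gripper_force: 30.7
t 17.22 rz -0.28 then dx dy dz mm [  24.3 -417.7  141.9] tilt 0.16 z 0.2111 w 0.0294 F [-0.8 -1.4 -1.8]
```

```bash
python3 -m pendant '[{"dx":0.003,"dy":-0.01,"dz":0,"rx":0,"ry":0,"rz":0,"hand":0.02},{"dx":0.003,"dy":-0.02,"dz":0,"rx":0,"ry":0,"rz":0,"hand":0.02},{"dx":0.003,"dy":-0.033,"dz":0,"rx":0,"ry":0,"rz":0,"hand":0.02},{"dx":0.003,"dy":-0.034,"dz":0,"rx":0,"ry":0,"rz":0,"hand":0.02},{"dx":0.003,"dy":-0.034,"dz":0,"rx":0,"ry":0,"rz":0,"hand":0.02},{"dx":0.003,"dy":-0.034,"dz":0,"rx":0,"ry":0,"rz":0,"hand":0.02},{"dx":0.003,"dy":-0.034,"dz":0,"rx":0,"ry":0,"rz":0,"hand":0.02},{"dx":0.004,"dy":-0.034,"dz":0,"rx":0,"ry":0,"rz":0,"hand":0.02},{"dx":0,"dy":-0.034,"dz":0,"rx":0,"ry":0,"rz":0,"hand":0.02},{"dx":0,"dy":-0.034,"dz":0,"rx":0,"ry":0,"rz":0,"hand":0.02},{"dx":0,"dy":-0.034,"dz":0,"rx":0,"ry":0,"rz":0,"hand":0.02},{"dx":0,"dy":-0.034,"dz":0,"rx":0,"ry":0,"rz":0,"hand":0.02}]'
python3 -m pendant '[{"dx":0,"dy":-0.03,"dz":0,"rx":0,"ry":0,"rz":0,"hand":0.02},{"dx":0,"dy":-0.015,"dz":0,"rx":0,"ry":0,"rz":0,"hand":0.02},{"dx":0,"dy":-0.004,"dz":0.01,"rx":0,"ry":0,"rz":0,"hand":0.02},{"dx":0,"dy":0,"dz":0.02,"rx":0,"ry":0,"rz":0,"hand":0.02},{"dx":0,"dy":0,"dz":0.02,"rx":0,"ry":0,"rz":0,"hand":0.02},{"dx":0,"dy":0,"dz":0.02,"rx":0,"ry":0,"rz":0,"hand":0.02},{"dx":0,"dy":0,"dz":0.01,"rx":0,"ry":0,"rz":0,"hand":0.02},{"dx":0,"dy":0,"dz":0,"rx":0,"ry":0,"rz":0,"hand":0.02},{"dx":0,"dy":0,"dz":0,"rx":0,"ry":0,"rz":0,"hand":0.02}]'
python3 wl.py wrist6; python3 go.py to_green .0704
```

```text
clock: 18.22
position: [0.5032, 0.1675, 0.2083]
ee_rot: [0.0, 1.0, -0.011, -0.001]
contact_force: [0.3, -0.6, -1.2]
width: 0.0297
gripper_force: 30.7
clock: 18.97
position: [0.505, 0.2136, 0.1287]
ee_rot: [0.0, 1.0, -0.011, -0.001]
contact_force: [0.7, 0.2, -1.3]
width: 0.03
gripper_force: 30.6
px [234. 168.] tool xy mm [16.8 24.5] turn rz 89.7 len 0.1892
px [363. 228.] tool xy mm [ 1.  64.7] turn rz -1.1 len 0.0682
px [478. 228.] tool xy mm [  0.5 132.2] turn rz -0.2 len 0.0708
px [252. 262.] tool xy mm [-20.9  -1.1] turn rz -1.9 len 0.0527
t 19.02 rz -0.25 then dx dy dz mm [-2.1  0.2 59.3] tilt 0.02 z 0.1297 w 0.0302 F [-0.5  0.5 -0.2]
```

View pics/wrist6.png

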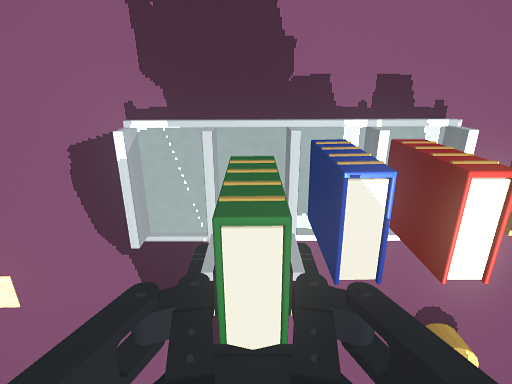

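Blue (363,228) and red (478,228) stand straight. Green is centred between the dividers at cols 209 and 294. Set it down.

```bash
python3 -m pendant '[{"dx":-0.001,"dy":0,"dz":0.01,"rx":0,"ry":0,"rz":0,"hand":0.02},{"dx":0,"dy":0,"dz":0.015,"rx":0,"ry":0,"rz":0,"hand":0.02},{"dx":0,"dy":0,"dz":0.015,"rx":0,"ry":0,"rz":0,"hand":0.02},{"dx":0,"dy":0,"dz":0.008,"rx":0,"ry":0,"rz":0,"hand":0.02},{"dx":0,"dy":0,"dz":0.005,"rx":0,"ry":0,"rz":0,"hand":0.02},{"dx":0,"dy":0,"dz":0.003,"rx":0,"ry":0,"rz":0,"hand":0.02},{"dx":0,"dy":0,"dz":0.001,"rx":0,"ry":0,"rz":0,"hand":0.02},{"dx":0,"dy":0,"dz":0,"rx":0,"ry":0,"rz":0,"hand":0.02},{"dx":0,"dy":0,"dz":0,"rx":0,"ry":0,"rz":0,"hand":0.02}]'
python3 go.py to_green .0704
```

```text
clock: 19.77
position: [0.5052, 0.2143, 0.0731]
ee_rot: [-0.0, 1.0, -0.011, 0.001]
contact_force: [-0.4, -0.1, -1.0]
width: 0.0298
gripper_force: 30.7
t 19.77 rz -0.21 then dx dy dz mm [-1.3  0.7  2.7] tilt 0.08 z 0.0731 w 0.0298 F [-0.4 -0.1 -1. ]
```

```bash
python3 -m pendant '[{"dx":0,"dy":0,"dz":0.001,"rx":0,"ry":0,"rz":0,"hand":0.02},{"dx":0,"dy":0,"dz":0.001,"rx":0,"ry":0,"rz":0,"hand":0.02},{"dx":0,"dy":0,"dz":0.0006,"rx":0,"ry":0,"rz":0,"hand":0.02},{"dx":0,"dy":0,"dz":0,"rx":0,"ry":0,"rz":0,"hand":0.02},{"dx":0,"dy":0,"dz":0,"rx":0,"ry":0,"rz":0,"hand":0.02}]'
```

```text
clock: 20.18
position: [0.5048, 0.2143, 0.0704]
ee_rot: [-0.0, 1.0, -0.011, 0.0]
contact_force: [-0.2, -0.2, 4.0]
width: 0.0299
gripper_force: 31.1
```

```bash
python3 -m pendant '[{"dx":0,"dy":0,"dz":0,"rx":0,"ry":0,"rz":0,"hand":0.034},{"dx":0,"dy":0,"dz":0,"rx":0,"ry":0,"rz":0,"hand":0.04},{"dx":0,"dy":0,"dz":0,"rx":0,"ry":0,"rz":0,"hand":0.05},{"dx":0,"dy":0,"dz":0,"rx":0,"ry":0,"rz":0,"hand":0.05},{"dx":0,"dy":0,"dz":-0.01,"rx":0,"ry":0,"rz":0,"hand":0.05},{"dx":0,"dy":0,"dz":-0.02,"rx":0,"ry":0,"rz":0,"hand":0.05},{"dx":0,"dy":0,"dz":-0.03,"rx":0,"ry":0,"rz":0,"hand":0.05},{"dx":0,"dy":0,"dz":-0.03,"rx":0,"ry":0,"rz":5,"hand":0.05},{"dx":0,"dy":0,"dz":-0.01,"rx":0,"ry":0,"rz":6,"hand":0.05},{"dx":0,"dy":0,"dz":0,"rx":0,"ry":0,"rz":0,"hand":0.05}]'
python3 go.py yellow .0704
```

```text
clock: 21.02
position: [0.5069, 0.2149, 0.174]
ee_rot: [-0.001, 0.994, -0.107, 0.004]
contact_force: [0.4, -0.9, 0.6]
width: 0.0498
gripper_force: 0.0
t 21.02 rz -0.2 then dx dy dz mm [ 58.6 488.7 103.6] tilt 0.46 z 0.174 w 0.0498 F [ 0.4 -0.9  0.6]
```

```bash
python3 -m pendant '[{"dx":0.004,"dy":0.02,"dz":0,"rx":0,"ry":0,"rz":0,"hand":0.05},{"dx":0.004,"dy":0.034,"dz":0,"rx":0,"ry":0,"rz":0,"hand":0.05},{"dx":0.004,"dy":0.034,"dz":0,"rx":0,"ry":0,"rz":0,"hand":0.05},{"dx":0.004,"dy":0.034,"dz":0,"rx":0,"ry":0,"rz":0,"hand":0.05},{"dx":0.004,"dy":0.034,"dz":0,"rx":0,"ry":0,"rz":0,"hand":0.05},{"dx":0.004,"dy":0.034,"dz":0,"rx":0,"ry":0,"rz":0,"hand":0.05},{"dx":0.004,"dy":0.034,"dz":0,"rx":0,"ry":0,"rz":0,"hand":0.05},{"dx":0.004,"dy":0.034,"dz":0,"rx":0,"ry":0,"rz":0,"hand":0.05},{"dx":0.004,"dy":0.034,"dz":0,"rx":0,"ry":0,"rz":0,"hand":0.05},{"dx":0.004,"dy":0.034,"dz":0,"rx":0,"ry":0,"rz":0,"hand":0.05},{"dx":0.004,"dy":0.034,"dz":0,"rx":0,"ry":0,"rz":0,"hand":0.05},{"dx":0.004,"dy":0.034,"dz":0,"rx":0,"ry":0,"rz":0,"hand":0.05}]'
python3 -m pendant '[{"dx":0.004,"dy":0.034,"dz":0,"rx":0,"ry":0,"rz":0,"hand":0.05},{"dx":0.004,"dy":0.034,"dz":0,"rx":0,"ry":0,"rz":0,"hand":0.05},{"dx":0.004,"dy":0.026,"dz":0,"rx":0,"ry":0,"rz":0,"hand":0.05},{"dx":0,"dy":0,"dz":0.01,"rx":0,"ry":0,"rz":0,"hand":0.05},{"dx":0,"dy":0,"dz":0.02,"rx":0,"ry":0,"rz":0,"hand":0.05},{"dx":0,"dy":0,"dz":0.015,"rx":0,"ry":0,"rz":0,"hand":0.05},{"dx":0,"dy":0,"dz":0,"rx":0,"ry":0,"rz":0,"hand":0.05},{"dx":0,"dy":0,"dz":0,"rx":0,"ry":0,"rz":0,"hand":0.05}]'
python3 wl.py wrist7; python3 go.py yellow .0704
```

```text
clock: 22.02
position: [0.467, -0.1823, 0.169]
ee_rot: [-0.0, 0.994, -0.105, -0.001]
contact_force: [-0.5, 0.1, -0.4]
width: 0.0498
gripper_force: 0.0
clock: 22.68
position: [0.4591, -0.2743, 0.1236]
ee_rot: [-0.001, 0.994, -0.106, -0.002]
contact_force: [0.2, -0.6, -0.6]
width: 0.0502
gripper_force: 0.0
px [454. 138.] tool xy mm [ 56.  104.8] turn rz -36.3 len 0.0696
px [165. 159.] tool xy mm [ 46.5 -45.6] turn rz 0.0 len 0.0361
px [ 88. 168.] tool xy mm [ 39.8 -88.4] turn rz 84.0 len 0.0292
px [253. 225.] tool xy mm [ 5.2 -0.2] turn rz 1.3 len 0.0656
t 22.73 rz -0.02 then dx dy dz mm [ 1.9 -0.  54.2] tilt 0.07 z 0.1246 w 0.0501 F [0.3 0.5 0.4]
```

View pics/wrist7.png

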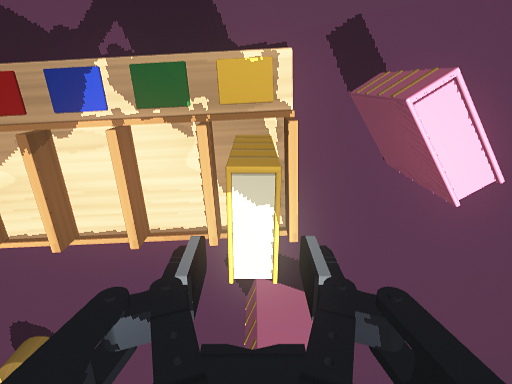

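Yellow (253,225) is centred between the fingers and the tickets confirm it. One pink decoy at (430,140) lies outside the rack and the other is behind the hand; both are clear.

```bash
python3 -m pendant '[{"dx":0.004,"dy":0,"dz":0.005,"rx":0,"ry":0,"rz":0.7,"hand":0.05},{"dx":0,"dy":0,"dz":0.02,"rx":0,"ry":0,"rz":0,"hand":0.05},{"dx":0,"dy":0,"dz":0.02,"rx":0,"ry":0,"rz":0,"hand":0.05},{"dx":0,"dy":0,"dz":0.009,"rx":0,"ry":0,"rz":0,"hand":0.05},{"dx":0,"dy":0,"dz":0,"rx":0,"ry":0,"rz":0,"hand":0.05},{"dx":0,"dy":0,"dz":0,"rx":0,"ry":0,"rz":0,"hand":0.02},{"dx":0,"dy":0,"dz":0,"rx":0,"ry":0,"rz":0,"hand":0.02},{"dx":0,"dy":0,"dz":0,"rx":0,"ry":0,"rz":0,"hand":0.02},{"dx":0,"dy":0,"dz":0,"rx":0,"ry":0,"rz":0,"hand":0.02},{"dx":0,"dy":0,"dz":0,"rx":0,"ry":0,"rz":0,"hand":0.02},{"dx":0,"dy":0,"dz":0,"rx":0,"ry":0,"rz":0,"hand":0.02}]'
python3 go.py yellow .0704
python3 -m pendant '[{"dx":0,"dy":0,"dz":-0.005,"rx":0,"ry":0,"rz":0,"hand":0.02},{"dx":0,"dy":0,"dz":-0.01,"rx":0,"ry":0,"rz":0,"hand":0.02},{"dx":0,"dy":0,"dz":-0.015,"rx":0,"ry":0,"rz":0,"hand":0.02},{"dx":0,"dy":0,"dz":-0.02,"rx":0,"ry":0,"rz":0,"hand":0.02},{"dx":0,"dy":0,"dz":-0.02,"rx":0,"ry":0,"rz":0,"hand":0.02},{"dx":0,"dy":0,"dz":-0.02,"rx":0,"ry":0,"rz":0,"hand":0.02},{"dx":0,"dy":0,"dz":-0.02,"rx":0,"ry":0,"rz":-4,"hand":0.02},{"dx":0,"dy":0,"dz":-0.015,"rx":0,"ry":0,"rz":-4,"hand":0.02},{"dx":0,"dy":0,"dz":-0.01,"rx":0,"ry":0,"rz":-4,"hand":0.02},{"dx":0,"dy":0,"dz":-0.005,"rx":0,"ry":0,"rz":0,"hand":0.02},{"dx":0,"dy":0,"dz":0,"rx":0,"ry":0,"rz":0,"hand":0.02}]'
python3 go.py to_yellow .0704
```

```text
clock: 23.65
position: [0.4646, -0.2768, 0.0719]
ee_rot: [0.001, 0.994, -0.112, 0.001]
contact_force: [-0.5, 1.0, 3.8]
width: 0.0296
gripper_force: 35.3
t 23.65 rz -0.81 then dx dy dz mm [-3.1 -0.9  1.5] tilt 0.13 z 0.0719 w 0.0296 F [-0.5  1.   3.8]
clock: 24.57
position: [0.4643, -0.2766, 0.2125]
ee_rot: [0.001, 1.0, -0.009, 0.001]
contact_force: [0.6, -1.0, -1.5]
width: 0.0297
gripper_force: 34.7
t 24.57 rz -0.01 then dx dy dz mm [  31.  -559.   142.1] tilt 0.15 z 0.2125 w 0.0297 F [ 0.6 -1.  -1.5]
```

```bash
python3 -m pendant '[{"dx":0.003,"dy":-0.01,"dz":0,"rx":0,"ry":0,"rz":0,"hand":0.02},{"dx":0.003,"dy":-0.02,"dz":0,"rx":0,"ry":0,"rz":0,"hand":0.02},{"dx":0.003,"dy":-0.033,"dz":0,"rx":0,"ry":0,"rz":0,"hand":0.02},{"dx":0.003,"dy":-0.034,"dz":0,"rx":0,"ry":0,"rz":0,"hand":0.02},{"dx":0.003,"dy":-0.034,"dz":0,"rx":0,"ry":0,"rz":0,"hand":0.02},{"dx":0.003,"dy":-0.034,"dz":0,"rx":0,"ry":0,"rz":0,"hand":0.02},{"dx":0.003,"dy":-0.034,"dz":0,"rx":0,"ry":0,"rz":0,"hand":0.02},{"dx":0.003,"dy":-0.034,"dz":0,"rx":0,"ry":0,"rz":0,"hand":0.02},{"dx":0.003,"dy":-0.034,"dz":0,"rx":0,"ry":0,"rz":0,"hand":0.02},{"dx":0.003,"dy":-0.034,"dz":0,"rx":0,"ry":0,"rz":0,"hand":0.02},{"dx":0,"dy":-0.034,"dz":0,"rx":0,"ry":0,"rz":0,"hand":0.02},{"dx":0,"dy":-0.034,"dz":0,"rx":0,"ry":0,"rz":0,"hand":0.02}]'
python3 -m pendant '[{"dx":0,"dy":-0.034,"dz":0,"rx":0,"ry":0,"rz":0,"hand":0.02},{"dx":0,"dy":-0.034,"dz":0,"rx":0,"ry":0,"rz":0,"hand":0.02},{"dx":0,"dy":-0.034,"dz":0,"rx":0,"ry":0,"rz":0,"hand":0.02},{"dx":0,"dy":-0.034,"dz":0,"rx":0,"ry":0,"rz":0,"hand":0.02},{"dx":0,"dy":-0.03,"dz":0,"rx":0,"ry":0,"rz":0,"hand":0.02},{"dx":0,"dy":-0.015,"dz":0,"rx":0,"ry":0,"rz":0,"hand":0.02},{"dx":0,"dy":-0.009,"dz":0,"rx":0,"ry":0,"rz":0,"hand":0.02},{"dx":0,"dy":0,"dz":0.02,"rx":0,"ry":0,"rz":0,"hand":0.02},{"dx":0,"dy":0,"dz":0.03,"rx":0,"ry":0,"rz":0,"hand":0.02},{"dx":0,"dy":0,"dz":0.03,"rx":0,"ry":0,"rz":0,"hand":0.02},{"dx":0,"dy":0,"dz":0,"rx":0,"ry":0,"rz":0,"hand":0.02},{"dx":0,"dy":0,"dz":0,"rx":0,"ry":0,"rz":0,"hand":0.02}]'
python3 wl.py wrist8; python3 go.py to_yellow .0719
```

```text
clock: 25.57
position: [0.4985, 0.0946, 0.2097]
ee_rot: [-0.0, 1.0, -0.008, -0.001]
contact_force: [1.3, 0.0, -2.0]
width: 0.0298
gripper_force: 34.6
clock: 26.57
position: [0.5012, 0.2808, 0.1293]
ee_rot: [0.001, 1.0, -0.008, -0.002]
contact_force: [0.4, 0.6, -2.5]
width: 0.0297
gripper_force: 34.6
px [308. 152.] tool xy mm [18.  58.5] turn rz 90.0 len 0.1604
px [363. 221.] tool xy mm [ 5.  64.9] turn rz -0.5 len 0.0689
px [476. 220.] tool xy mm [  5.1 129.9] turn rz -0.0 len 0.0702
px [252. 262.] tool xy mm [-21.9  -0.8] turn rz 1.9 len 0.0517
t 26.62 rz 0.04 then dx dy dz mm [ 2.  -0.2 59.3] tilt 0.05 z 0.1312 w 0.0297 F [ 1.1 -0.4 -2.2]
```

View pics/wrist8.png

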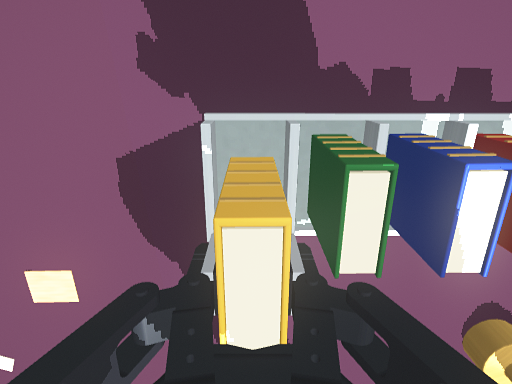

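Green (363,221) and blue (476,220) stand straight. Yellow is centred over the left bay between the dividers at cols 208 and 293, so I lower it.

```bash
python3 -m pendant '[{"dx":0.002,"dy":0,"dz":0.01,"rx":0,"ry":0,"rz":0,"hand":0.02},{"dx":0,"dy":0,"dz":0.015,"rx":0,"ry":0,"rz":0,"hand":0.02},{"dx":0,"dy":0,"dz":0.015,"rx":0,"ry":0,"rz":0,"hand":0.02},{"dx":0,"dy":0,"dz":0.008,"rx":0,"ry":0,"rz":0,"hand":0.02},{"dx":0,"dy":0,"dz":0.005,"rx":0,"ry":0,"rz":0,"hand":0.02},{"dx":0,"dy":0,"dz":0.003,"rx":0,"ry":0,"rz":0,"hand":0.02},{"dx":0,"dy":0,"dz":0.001,"rx":0,"ry":0,"rz":0,"hand":0.02},{"dx":0,"dy":0,"dz":0,"rx":0,"ry":0,"rz":0,"hand":0.02},{"dx":0,"dy":0,"dz":0,"rx":0,"ry":0,"rz":0,"hand":0.02}]'
python3 go.py to_yellow .0719
```

```text
clock: 27.37
position: [0.5054, 0.2823, 0.0746]
ee_rot: [-0.0, 1.0, -0.008, 0.001]
contact_force: [-0.3, -0.6, -1.8]
width: 0.03
gripper_force: 34.6
t 27.37 rz 0.09 then dx dy dz mm [-0.3  0.7  2.7] tilt 0.08 z 0.0746 w 0.03 F [-0.3 -0.6 -1.8]
```

```bash
python3 -m pendant '[{"dx":0,"dy":0,"dz":0.001,"rx":0,"ry":0,"rz":0,"hand":0.02},{"dx":0,"dy":0,"dz":0.001,"rx":0,"ry":0,"rz":0,"hand":0.02},{"dx":0,"dy":0,"dz":0.0006,"rx":0,"ry":0,"rz":0,"hand":0.02},{"dx":0,"dy":0,"dz":0,"rx":0,"ry":0,"rz":0,"hand":0.02},{"dx":0,"dy":0,"dz":0,"rx":0,"ry":0,"rz":0,"hand":0.02}]'
```

```text
clock: 27.78
position: [0.5051, 0.2823, 0.0719]
ee_rot: [-0.0, 1.0, -0.008, 0.0]
contact_force: [-0.4, -0.7, 3.2]
width: 0.0296
gripper_force: 35.1
```

Touched down. I release, lift, and back the hand away so the top camera can check.

```bash
python3 -m pendant '[{"dx":0,"dy":0,"dz":0,"rx":0,"ry":0,"rz":0,"hand":0.034},{"dx":0,"dy":0,"dz":0,"rx":0,"ry":0,"rz":0,"hand":0.04},{"dx":0,"dy":0,"dz":0,"rx":0,"ry":0,"rz":0,"hand":0.05},{"dx":0,"dy":0,"dz":0,"rx":0,"ry":0,"rz":0,"hand":0.05},{"dx":0,"dy":0,"dz":-0.01,"rx":0,"ry":0,"rz":0,"hand":0.05},{"dx":0,"dy":0,"dz":-0.02,"rx":0,"ry":0,"rz":0,"hand":0.05},{"dx":0,"dy":0,"dz":-0.03,"rx":0,"ry":0,"rz":0,"hand":0.05},{"dx":0,"dy":0,"dz":-0.03,"rx":0,"ry":0,"rz":0,"hand":0.05},{"dx":0,"dy":0,"dz":-0.02,"rx":0,"ry":0,"rz":0,"hand":0.05},{"dx":-0.02,"dy":0,"dz":0,"rx":0,"ry":0,"rz":0,"hand":0.05},{"dx":-0.04,"dy":0,"dz":0,"rx":0,"ry":0,"rz":0,"hand":0.05},{"dx":-0.04,"dy":0,"dz":0,"rx":0,"ry":0,"rz":0,"hand":0.05}]'
python3 -m pendant '[{"dx":-0.04,"dy":0,"dz":0,"rx":0,"ry":0,"rz":0,"hand":0.05},{"dx":-0.04,"dy":0,"dz":0,"rx":0,"ry":0,"rz":0,"hand":0.05},{"dx":-0.02,"dy":0,"dz":0,"rx":0,"ry":0,"rz":0,"hand":0.05},{"dx":0,"dy":0,"dz":0,"rx":0,"ry":0,"rz":0,"hand":0.05},{"dx":0,"dy":0,"dz":0,"rx":0,"ry":0,"rz":0,"hand":0.05},{"dx":0,"dy":0,"dz":0,"rx":0,"ry":0,"rz":0,"hand":0.05}]'
python3 - <<'E'
from h import *
i=manip.get_image("top");f=i["frame"];cv2.imwrite("pics/topF.png",cv2.resize(f[130:300,60:390],None,fx=2.4,fy=2.4)[:,:,::-1])
i=manip.get_image("scene");cv2.imwrite("pics/sceneF.png",i["frame"][:,:,::-1])
E
```

```text
clock: 28.78
position: [0.405, 0.2838, 0.1822]
ee_rot: [-0.001, 1.0, -0.009, 0.001]
contact_force: [-0.5, 0.8, 0.3]
width: 0.0506
gripper_force: 0.0
clock: 29.28
position: [0.3062, 0.2858, 0.1821]
ee_rot: [-0.001, 1.0, -0.008, 0.001]
contact_force: [1.1, 0.7, -0.3]
width: 0.0501
gripper_force: 0.0
```

View pics/topF.png

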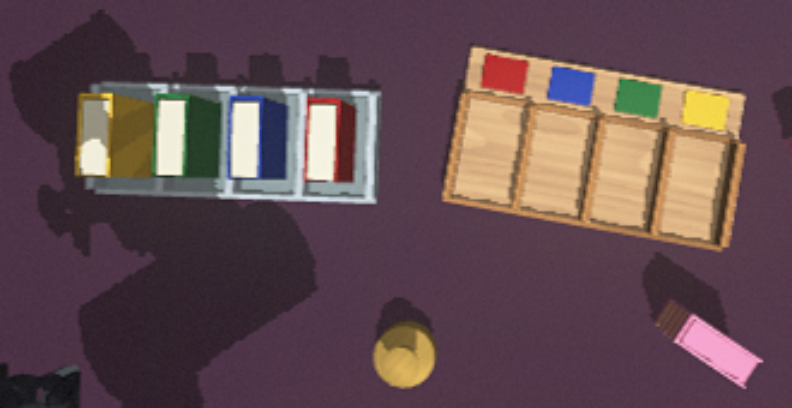

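View pics/sceneF.png

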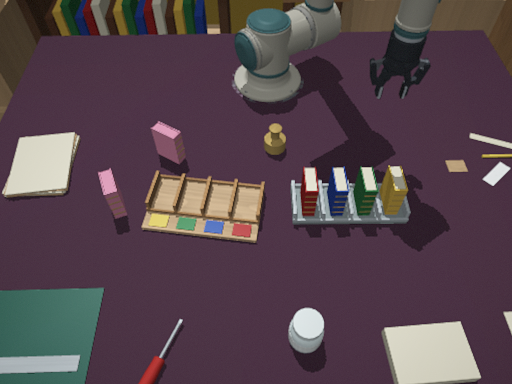

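The final top view shows yellow (95,135), green (170,135), blue (245,138) and red (322,140) upright and square in the delivery bays. The drying rack is empty and the hand is clear.

```bash
python3 -c "
from rig import manip
print(manip.sign_off())"
```

```text
the job is handed in; nothing more can be done
None
```

All four volumes now stand upright and square in the delivery rack in reverse order, left to right yellow, green, blue, red; I handed the job in at about 29 s, and the hand-in reported no verdict.

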